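# Cap the photometer's well and hold its light-shield flap at the balance point

## Robot

A 6-joint arm with a two-finger parallel gripper is mounted at the origin on the work surface. World frame = base frame: x ahead of the robot, y to its left, z up, the work surface at z = 0. Lengths are in m, angles in degrees, forces in N, time in s.
With the tool pointing down it reaches from about 0.275 to 1 m from the base axis. Payload 8.4 kg.
Tool frame: the origin (TCP) lies at the centre of the arm's flange, where the gripper is bolted on; the fingertips stand 173 mm ahead of it and the grasp point (between the pads) lies 155 mm ahead of it (tips_ahead is the distance from the TCP to the fingertips, in m); z points along the fingers, y is the line along which they close (so a half turn about z gives the same grasp; the last joint's range is limited). The gripper opens to 85 mm and grips with 20 to 120 N. Pads are 22 mm wide; open, the fingers measure 114 mm over their backs; the gripper's body (76 mm by 85 mm) begins 54 mm behind the grasp point. The pads swing forward as they close: fully open they stand 13 mm farther back than shut.
Start: joints at [65.638, 20.225, 93.587, -0, 66.188, -0.138], TCP at [0.256, 0.57, 0.405] pointing down, gripper open.
Joint ranges: [-150.9, 150.9], [-52.94, 120.26], [3.33, 152.33], [-74.26, 254.26], [0, 154.13], [-172.89, 172.89]. Speed limits (degrees/s): [127.2, 127.2, 159.86, 180, 180, 180].

## Interface

Orientations are given as [roll, pitch, yaw] about the fixed x, y, z axes, in that order (R = Rz(yaw) Ry(pitch) Rx(roll)).
In Python, from plant import read_state, snapshot, close_job, trace, place_of, tips_ahead gives the robot as it stands.
- The arm moves only by the shell command python3 -m pendant 'ROWS' [OPENING] [FORCE]. ROWS is JSON, a list of rows, each an object of numbers: "tx", "ty", "tz": the shift along the tool's x, y, z in m; "turn": the turn about the tool's z in degrees. In form: [{"tx": .., "ty": .., "tz": .., "turn": ..}, ...]. A call has 1 to 8 rows; each row is the pose to reach, as a shift and turn from the pose commanded when the call began, along the tool's axes at that moment; what a row does not reach only later rows make up. A row lasts 1/12 s, in which the tool goes at most 41.7 mm and 7.16 degrees, less where a joint would pass 70% of its speed; a pose out of reach is approached as far as the arm can. A call with a gripper value outside its range is refused whole. OPENING is the gripper's target within -1 to 1 (fully open at 1, half-way at 0, shut at -1), set as the call begins (- or left out, the last holds). The fingers move at their own pace and stop on an object; FORCE is the grip in N (left out, the last holds). Time passes only in rows, so rows that repeat a pose let the fingers close. It gives the time, the measured TCP pose, the force, the opening and the grip force at its end, in the units of the state.
- read_state(): the state, without advancing time (a new reading comes with each control period).
- snapshot(name): name is "scene" or "side" or "wrist"; returns a dict with "color" (400x640x3 uint8, red, green, blue), "fovy" (degrees; the focal length in pixels is half the picture's height over the tangent of half this angle, whatever the lens; pixels are square), "cx", "cy" (the principal point, pixels), "D" ([k1, k2, p1, p2, k3] as OpenCV has them; the pictures are not rectified), "pose" (4x4, takes a point from camera to world coordinates). Camera axes: x right, y down, z forward; pixel columns grow to the right and rows downward; lengths in m; the calibration is good to about 2 mm. A picture is of the moment at which its call begins. There is no depth.
- close_job(): hands the job in; it is judged then, once.
Trained networks look in the newest picture that a camera, given by its name, has taken for a name from the list of things; names that differ only in an ending like _2 or _b are one class to them, and where a whole thing is asked for, a point or a joint stands for the part that bears it (a point fixed in the world has none). Each returns a list of dicts, best first, with "score" (0 to 1); they miss things now and then, are a little off and sometimes report something else, mostly with a low value. They report only what shows in the picture. A call takes as long as a camera call. They do not tell look-alikes from the thing itself.
- trace(label, camera): "pixels" (400x640 bool, what is visible of it).
- place_of(label, camera): "location" ([x, y, z] in m, in world coordinates, good to about 4 mm: a listed point, or the origin of a listed thing).
The state is a dict: "clock": time; "joints": joint angles; "qvel": joint speeds; "effort": joint torques, N m; "ee_pos": TCP position; "eef_rot": TCP orientation; "contact_force": force on the tool from outside, world axes, zero at the start; "ft_torque": the same for the moment, N m; "opening": finger opening in m; "gripper_force": force on a finger pad.
Only numpy, scipy, OpenCV 4.12 (cv2) and the standard library are available. Lean on these libraries where they do the work, as an engineer would, in place of code of your own. Each camera call takes 0.05 s, during which the arm holds its last target. There are 200 camera calls.

## Task

Set the small cup-shaped cap, rim down, into the round well in the photometer's deck, fully home (set it in, do not drop it) while the light-shield flap still lies back on its rest. Then take the flap by the bar at its free edge, swing it up off its rest to its balance point, where it stands straight up over its hinge, and finish still gripping the bar and holding it still there, so that I can pin in its stay. Do not let the flap come down over the well, and leave the other glassware and things where they stand.

Things in the scene. Friction and masses are not known exactly. Their poses are not given: they have to be found in the camera images.
- cap: Black plastic cap shaped like a small upside-down cup: outside diameter 40 mm, height 34 mm, wall 3 mm, flat closed top, open underneath, 30 g. It stands rim down on the table. Origin: centre of its rim (underside); z points up through the closed top.
- photometer: White bench photometer, fixed, level, 260 mm (its x) by 210 mm (its y). Origin: centre of its underside. Its -x part is a flat deck, 85 mm above the table, with the round well and the flap; its +x edge is a raised console (x = +40 to +130 mm, 115 mm high) with display and keys. It may be turned some 20 degrees either way.
- well (a point): Floor centre of the round well in the deck: 45 mm diameter, 12 mm deep (this point is 73 mm above the table). A boss 22 mm across, 9 mm high stands in its middle, so the cap goes home only rim down; seated, its rim is on the well floor and 22 mm of it stands above the deck. The hinge line runs 75 mm to its +y side and 46 mm above it. Axes as the photometer's.
- flap (a joint): Angle of the aluminium light-shield flap (100 mm wide, 4 mm thick, swings freely, 0.15 to 0.3 kg with its bar). 0: flat over the well (towards the photometer's -y). 1.571: straight up, its balance point, centre of mass over the hinge. 2.25: tipped back to the +y side on its rest; it starts there. Let go anywhere else, it falls to the side it leans to.
- flap_hinge (a point): Middle of the flap's hinge line, 119 mm above the table; the hinge line runs along the photometer's x. Axes turn with the flap; at joint 0 they are the photometer's. Two hinge cheeks stand beside it, their outer faces 126 mm apart, and two thin posts behind carry the rubber rests.
- flap_bar: Round steel bar at the flap's free edge, 12 mm diameter, 90 mm long, parallel to the hinge. Origin: its middle; at flap angle q it is 135*cos(q) mm towards the photometer's -y and 135*sin(q) mm above the hinge. Two 8 mm wide prongs, 68 mm apart inside, carry it, with a 24 mm gap between bar and panel: fingers can take it from above across its middle. It turns freely on its pins.
- stopper: Bystander: solid black rubber stopper, 27 mm across at the top, tapering to 18 mm at the foot, 30 mm high, much slimmer than the cap. Origin: centre of its underside.
- dish: Bystander: small open glass pot, 48 mm across, 30 mm high. Origin: centre of its underside.
- flask: Bystander: conical glass flask, 84 mm across, 140 mm high. Origin: centre of its underside.
- beaker: Bystander: glass beaker, 68 mm across, 90 mm high. Origin: centre of its underside.
- bottle: Bystander: black plastic bottle, 60 mm across, 150 mm high. Origin: centre of its underside.
- petri: Bystander: flat glass dish, 90 mm across, 16 mm high. Origin: centre of its underside.
Mind the look-alikes: they are no part of the job. Leave any blue or turquoise look-alike of the cap alone.

How it is judged (in metres and radians):
On the way:
1. the cap sits rim down, fully home in the well and let go, with the flap still back on its rest (horizontal distance between cap and well below 0.005 m and z of cap in the frame of well below 0.004 m and angle between cap's own z axis and vertical below 0.09 rad and contact force between the fingers and cap below 0.05 N and value of joint flap above 2 rad), for 0.2 s.
At the end, for the whole second after the job is handed in: The cap is rim down in the well (within 5 mm of its centre, rim within 4 mm of the well floor, tilt under 0.09 rad) and not touched; the flap stands at 1.571 rad within 0.1 rad, still (under 0.1 rad/s), with the fingers gripping its bar (over 1 N) (horizontal distance between cap and well below 0.005 m and z of cap in the frame of well below 0.004 m and angle between cap's own z axis and vertical below 0.09 rad and contact force between the fingers and cap below 0.05 N and value of joint flap between 1.4708 and 1.6708 rad and velocity of joint flap between -0.1 and 0.1 rad/s and contact force between the fingers and flap_bar above 1 N); the arm keeps its last pose, push and grip.
It fails at once if the flap comes down over the well (below 1.0 rad) (value of joint flap below 1 rad).
It fails at once if the cap is dropped or knocked about (loose at more than 0.5 m/s) (contact force between the fingers and cap below 0.05 N and linear speed of cap above 0.5 m/s).
It fails at once if a bystander is moved by more than 30 mm or tipped over (distance of any of stopper, dish, flask, beaker, bottle, petri from where it was at the start of the episode above 0.03 m or angle between any of stopper, dish, flask, beaker, bottle, petri's own z axis and vertical above 0.5 rad).
It also fails if it takes over 48 s, if anything falls off the work surface, if the arm or the gripper's body presses on something with over 40 N, if the wrist force passes 120 N, or if a joint passes its speed limit or range.

## Working session

There is one attempt and no reset: what is moved stays moved. The work goes in short steps, Python scripts to look and compute and a shell command to move; the robot and the scene stay as the last step left them, time stands still between calls to the robot, and variables do not carry over. Pictures are saved under pics/ and viewed, at most 10 in all, crops included, and the job is handed in when it is done.

```bash
mkdir -p pics; python3 - <<'E'
from plant import *
import cv2,numpy as np
s=read_state();print({k:np.round(v,3).tolist() for k,v in s.items()})
ims=[]
for c in ["scene","side"]:
    p=snapshot(c);ims.append(p["color"]);print(c,p["fovy"],np.round(p["pose"],3).tolist())
    cv2.imwrite(f"pics/{c}0.png",p["color"][:,:,::-1])
    for l in ["cap","photometer","well","flap_hinge","flap_bar","stopper","dish","flask","beaker","bottle","petri"]:
        print(l,[(round(d["score"],2),np.round(d["location"],3).tolist()) for d in place_of(l,c)[:4]])
E
```

```text
{'clock': 0.0, 'joints': [65.636, 20.266, 93.631, -0.001, 66.186, -0.138], 'qvel': [0.082, 0.073, 0.076, 0.003, 0.041, -0.125], 'effort': [0.0, -60.526, -34.207, -0.0, 0.009, 0.0], 'ee_pos': [0.256, 0.57, 0.404], 'eef_rot': [-179.917, 0.0, 155.774], 'contact_force': [-0.548, -0.546, 0.057], 'ft_torque': [-0.013, 0.039, -0.039], 'gripper_force': 0.0, 'opening': 0.085}
scene 57.658100073975916 [[-0.414, 0.481, -0.773, 1.293], [0.91, 0.238, -0.339, 0.319], [0.02, -0.844, -0.536, 0.621], [0.0, 0.0, 0.0, 1.0]]
cap [(0.8, [0.657, -0.184, -0.0]), (0.78, [0.57, -0.17, 0.003]), (0.65, [0.593, -0.251, -0.004]), (0.62, [0.509, -0.252, 0.002])]
photometer [(0.93, [0.595, 0.081, -0.004])]
well [(0.85, [0.55, 0.052, 0.077])]
flap_hinge [(0.8, [0.551, 0.129, 0.119])]
flap_bar [(0.53, [0.551, 0.214, 0.222])]
stopper [(0.44, [0.38, -0.246, -0.002])]
dish [(0.48, [0.485, -0.367, -0.0])]
flask [(0.74, [0.698, -0.298, 0.001])]
beaker [(0.81, [0.583, -0.477, -0.003])]
bottle [(0.94, [0.577, 0.496, 0.001])]
petri [(0.97, [0.412, 0.43, -0.002])]
side 42.67144473826789 [[0.971, -0.188, 0.146, 0.33], [-0.238, -0.735, 0.635, -0.855], [-0.013, -0.652, -0.758, 1.15], [0.0, 0.0, 0.0, 1.0]]
cap [(0.7, [0.574, -0.171, 0.004]), (0.62, [0.658, -0.182, -0.002]), (0.56, [0.505, -0.249, -0.002]), (0.51, [0.592, -0.25, 0.005])]
photometer [(0.69, [0.591, 0.08, -0.001])]
well [(0.78, [0.55, 0.05, 0.072])]
flap_hinge [(0.81, [0.548, 0.125, 0.119])]
flap_bar [(0.62, [0.588, -0.472, 0.001]), (0.51, [0.549, 0.211, 0.225])]
stopper [(0.4, [0.384, -0.244, 0.002])]
dish [(0.53, [0.483, -0.372, 0.002])]
flask [(0.56, [0.7, -0.295, -0.001])]
beaker [(0.61, [0.588, -0.475, 0.002]), (0.55, [0.549, 0.208, 0.224])]
bottle [(0.59, [0.582, 0.495, -0.001])]
petri [(0.62, [0.487, -0.368, 0.002])]
```

View pics/side0.png

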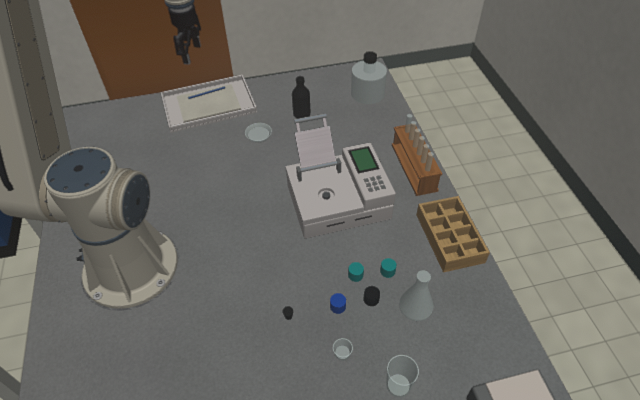

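View pics/scene0.png

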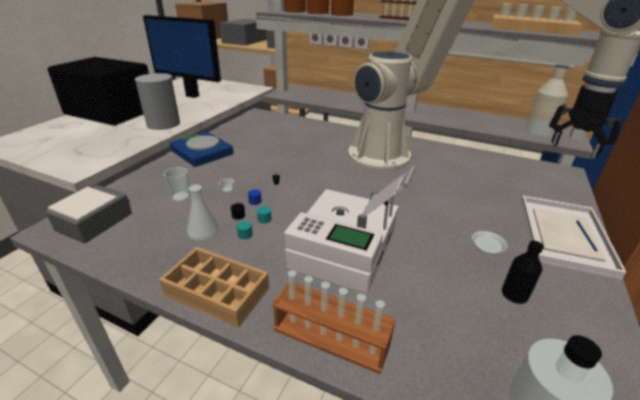

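```bash
cat > h.py <<'E'
from plant import *
import numpy as np,cv2
from scipy.spatial.transform import Rotation as Ro
def goto(g,z_yaw=180.0):
    "shift/turn (tool axes) to bring the TCP to world g, tool yaw z_yaw"
    s=read_state();R=Ro.from_euler('xyz',s["eef_rot"],degrees=True)
    d=R.inv().apply(np.array(g)-s["ee_pos"])
    t=-((z_yaw-s["eef_rot"][2]+180)%360-180)
    print("t",round(s["clock"],2),"shift",np.round(d,4),"turn",round(t,1),"op",round(s["opening"],4),"F",np.round(s["contact_force"],1),s["gripper_force"])
def ray(p,u,v,z):
    f=200/np.tan(np.radians(p["fovy"])/2);K=np.array([[f,0,p["cx"]],[0,f,p["cy"]],[0,0,1]])
    x=cv2.undistortPoints(np.array([[[u,v]]],float),K,np.array(p["D"],float))[0,0]
    T=np.array(p["pose"]);d=T[:3,:3]@[x[0],x[1],1];return T[:3,3]+d*(z-T[2,3])/d[2]
E
python3 -m pendant '[{"tx":-0.03,"ty":-0.03,"tz":-0.03,"turn":-7},{"tx":-0.64,"ty":-0.61,"tz":-0.03,"turn":-24.2},{"tx":-0.64,"ty":-0.61,"tz":-0.03,"turn":-24.2},{"tx":-0.64,"ty":-0.61,"tz":-0.03,"turn":-24.2},{"tx":-0.64,"ty":-0.61,"tz":-0.03,"turn":-24.2},{"tx":-0.64,"ty":-0.61,"tz":-0.03,"turn":-24.2},{"tx":-0.64,"ty":-0.61,"tz":-0.03,"turn":-24.2},{"tx":-0.64,"ty":-0.61,"tz":-0.03,"turn":-24.2}]' 0.4
python3 -c "
from h import *
print(tips_ahead, tips_ahead() if callable(tips_ahead) else '');goto([.592,-.25,.36])"
```

```text
clock: 1.87
ee_pos: [0.3788, 0.2666, 0.431]
eef_rot: [180.0, 0.0, -180.0]
contact_force: [0.8, 0.1, 0.5]
opening: 0.0597
gripper_force: 0.0
0.1734 
t 1.87 shift [-0.2131 -0.5166  0.071 ] turn 0.0 op 0.0597 F [0.8 0.1 0.5] 0.0
```

```bash

python3 -m pendant '[{"tx":-0.21,"ty":-0.517,"tz":0},{"tx":-0.21,"ty":-0.517,"tz":0},{"tx":-0.21,"ty":-0.517,"tz":0},{"tx":-0.21,"ty":-0.517,"tz":0},{"tx":-0.21,"ty":-0.517,"tz":0},{"tx":-0.21,"ty":-0.517,"tz":0},{"tx":-0.21,"ty":-0.517,"tz":0},{"tx":-0.21,"ty":-0.517,"tz":0}]' >/dev/null
python3 -m pendant '[{"tx":-0.083,"ty":-0.205,"tz":0.07},{"tx":-0.083,"ty":-0.205,"tz":0.07},{"tx":-0.083,"ty":-0.205,"tz":0.07},{"tx":-0.083,"ty":-0.205,"tz":0.07},{"tx":-0.083,"ty":-0.205,"tz":0.07},{"tx":-0.083,"ty":-0.205,"tz":0.07},{"tx":-0.083,"ty":-0.205,"tz":0.07},{"tx":-0.083,"ty":-0.205,"tz":0.07}]'
python3 - <<'E'
from h import *
p=snapshot("wrist");cv2.imwrite("pics/w1.png",p["color"][:,:,::-1])
for d in place_of("cap","wrist")[:5]: print(round(d["score"],2),np.round(d["location"],4))
for d in trace("cap","wrist")[:5]:
    m=d["pixels"];v,u=np.nonzero(m);c=p["color"][m].mean(0)
    print(round(d["score"],2),u.mean(),v.mean(),m.sum(),c.round(),ray(p,u.mean(),v.mean(),.025))
goto([.592,-.25,.36]);from plant import tips_ahead;print(tips_ahead)
E
```

```text
0.64 3.822857142857143 370.0 175 [29. 81. 79.] [ 0.64031414 -0.14185856  0.025     ]
t 2.02 shift [-0.2151 -0.515   0.0712] turn -0.3 op 0.0601 F [0.5 0.1 0.2] 0.0
0.1734invalid input
invalid input
```

View pics/w1.png

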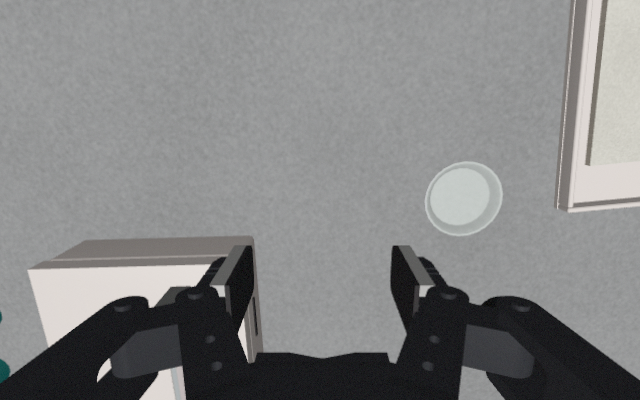

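The image is from the old spot: the move was refused because "turn" was missing. It shows the photometer at lower left and the petri dish at (463,198). I'll resend it with all the keys.

```bash

python3 -m pendant '[{"tx":-0.213,"ty":-0.517,"tz":0,"turn":0},{"tx":-0.213,"ty":-0.517,"tz":0,"turn":0},{"tx":-0.213,"ty":-0.517,"tz":0,"turn":0},{"tx":-0.213,"ty":-0.517,"tz":0,"turn":0},{"tx":-0.213,"ty":-0.517,"tz":0,"turn":0},{"tx":-0.213,"ty":-0.517,"tz":0,"turn":0},{"tx":-0.213,"ty":-0.517,"tz":0,"turn":0},{"tx":-0.213,"ty":-0.517,"tz":0,"turn":0}]'
python3 -c "
from h import *
goto([.592,-.25,.36])"
```

```text
clock: 2.68
ee_pos: [0.5063, -0.0407, 0.431]
eef_rot: [180.0, 0.0, -180.0]
contact_force: [1.4, 0.7, -0.1]
opening: 0.0597
gripper_force: 0.0
t 2.68 shift [-0.0855 -0.2094  0.0709] turn 0.0 op 0.0597 F [ 1.4  0.7 -0.1] 0.0
```

```bash

python3 -m pendant '[{"tx":-0.085,"ty":-0.209,"tz":0.05,"turn":0},{"tx":-0.085,"ty":-0.209,"tz":0.05,"turn":0},{"tx":-0.085,"ty":-0.209,"tz":0.05,"turn":0},{"tx":-0.085,"ty":-0.209,"tz":0.05,"turn":0},{"tx":-0.085,"ty":-0.209,"tz":0.05,"turn":0},{"tx":-0.085,"ty":-0.209,"tz":0.05,"turn":0},{"tx":-0.085,"ty":-0.209,"tz":0.05,"turn":0},{"tx":-0.085,"ty":-0.209,"tz":0.05,"turn":0}]'
python3 - <<'E'
from h import *
p=snapshot("wrist");cv2.imwrite("pics/w2.png",p["color"][:,:,::-1])
for d in place_of("cap","wrist")[:5]: print(round(d["score"],2),np.round(d["location"],4))
for d in trace("cap","wrist")[:5]:
    m=d["pixels"];v,u=np.nonzero(m);c=p["color"][m].mean(0)
    print(round(d["score"],2),u.mean(),v.mean(),m.sum(),c.round(),ray(p,u.mean(),v.mean(),.025))
goto([.592,-.25,.36]);print(np.round(p["pose"],3))
E
```

```text
clock: 3.35
ee_pos: [0.5911, -0.2487, 0.3797]
eef_rot: [179.9, -0.1, 179.9]
contact_force: [0.5, 0.4, 0.2]
opening: 0.0595
gripper_force: 0.0
0.94 [ 0.5918 -0.2492  0.0018]
0.85 [ 0.6615 -0.1808 -0.0014]
0.84 [ 0.5736 -0.1739  0.0024]
0.63 [ 0.5063 -0.2469 -0.0038]
0.94 383.84913437757626 240.50700741962078 1213 [ 52. 150. 145.] [ 0.65422108 -0.18601737  0.025     ]
0.92 319.93608367228353 84.49680418361417 1721 [ 72. 123. 202.] [ 0.50555985 -0.24978253  0.025     ]
0.78 401.4342028985507 161.06898550724637 1725 [ 61. 168. 163.] [ 0.57416804 -0.17309609  0.025     ]
0.58 319.6144040790312 180.10197578075207 1569 [64. 63. 63.] [ 0.59233072 -0.25030985  0.025     ]
t 3.5 shift [-0.0015 -0.0028  0.021 ] turn 0.1 op 0.0596 F [-0.5  0.1  0.5] 0.0
[[ 0.001  0.966  0.26   0.526]
 [ 1.    -0.002  0.002 -0.249]
 [ 0.002  0.26  -0.966  0.349]
 [ 0.     0.     0.     1.   ]]
```

View pics/w2.png

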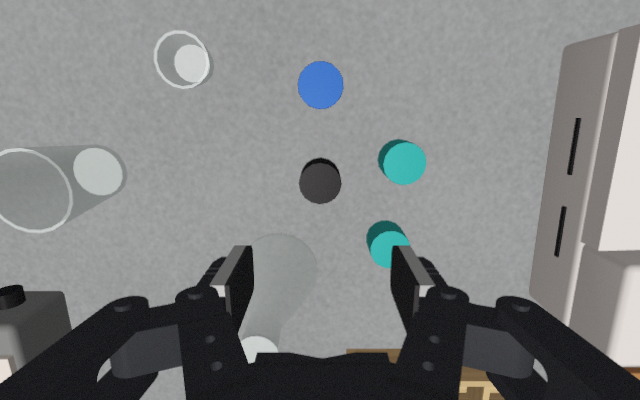

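```bash

python3 -m pendant '[{"tx":-0.001,"ty":-0.001,"tz":0.04,"turn":0},{"tx":-0.001,"ty":-0.001,"tz":0.08,"turn":0},{"tx":-0.001,"ty":-0.001,"tz":0.12,"turn":0},{"tx":-0.001,"ty":-0.001,"tz":0.16,"turn":0},{"tx":-0.001,"ty":-0.001,"tz":0.185,"turn":0},{"tx":-0.001,"ty":-0.001,"tz":0.195,"turn":0},{"tx":-0.001,"ty":-0.001,"tz":0.195,"turn":0}]' 0.4 &&
python3 -m pendant '[{"tx":0,"ty":0,"tz":0,"turn":0},{"tx":0,"ty":0,"tz":0,"turn":0},{"tx":0,"ty":0,"tz":0,"turn":0},{"tx":0,"ty":0,"tz":0,"turn":0},{"tx":0,"ty":0,"tz":0,"turn":0},{"tx":0,"ty":0,"tz":0,"turn":0}]' -1 25
python3 - <<'E'
from h import *
p=snapshot("wrist");cv2.imwrite("pics/w3.png",p["color"][:,:,::-1])
goto([.592,-.25,.186]);print(read_state()["ee_pos"])
E
```

```text
clock: 4.08
ee_pos: [0.5907, -0.2483, 0.184]
eef_rot: [179.9, -0.2, -179.9]
contact_force: [-0.6, -0.0, 0.3]
opening: 0.0599
gripper_force: 0.0
clock: 4.58
ee_pos: [0.5924, -0.2501, 0.1881]
eef_rot: [-179.9, 0.2, 180.0]
contact_force: [-0.1, 2.3, 8.5]
opening: 0.0387
gripper_force: 25.9
t 4.63 shift [0.0004 0.0001 0.0021] turn -0.0 op 0.0391 F [1.  2.9 8.2] 25.924447998404503
[ 0.59238464 -0.25011897  0.18812506]
```

View pics/w3.png

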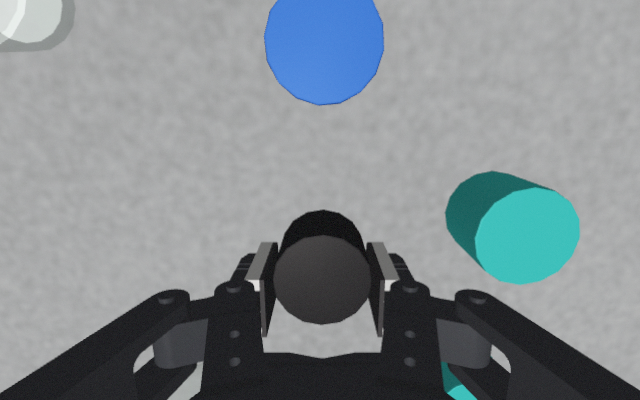

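```bash

python3 -m pendant '[{"tx":0,"ty":0,"tz":-0.03,"turn":0},{"tx":0,"ty":0,"tz":-0.07,"turn":0},{"tx":0,"ty":0,"tz":-0.11,"turn":0},{"tx":0,"ty":0,"tz":-0.15,"turn":0},{"tx":0.005,"ty":0.02,"tz":-0.185,"turn":0},{"tx":0.01,"ty":0.045,"tz":-0.215,"turn":0},{"tx":0.015,"ty":0.08,"tz":-0.235,"turn":0},{"tx":0.02,"ty":0.12,"tz":-0.235,"turn":0}]' >/dev/null &&
python3 -m pendant '[{"tx":0.002,"ty":0.04,"tz":0,"turn":0},{"tx":0.005,"ty":0.08,"tz":0,"turn":0},{"tx":0.008,"ty":0.12,"tz":0,"turn":0},{"tx":0.01,"ty":0.16,"tz":0,"turn":0},{"tx":0.01,"ty":0.181,"tz":0,"turn":0},{"tx":0.01,"ty":0.181,"tz":0,"turn":0},{"tx":0.01,"ty":0.181,"tz":0,"turn":0}]'
python3 - <<'E'
from h import *
p=snapshot("wrist");cv2.imwrite("pics/w4.png",p["color"][:,:,::-1])
for l in ["well","flap_hinge","flap_bar","cap","photometer"]:
  for d in place_of(l,"wrist")[:3]: print(l,round(d["score"],2),np.round(d["location"],4))
goto([.55,.051,.42]);print(read_state()["ee_pos"])
E
```

```text
clock: 5.88
ee_pos: [0.5613, 0.0521, 0.4217]
eef_rot: [-180.0, 0.1, -179.9]
contact_force: [-1.1, -0.7, -0.1]
opening: 0.0386
gripper_force: 25.5
well 0.89 [0.5509 0.0519 0.0715]
flap_hinge 0.95 [0.548  0.1239 0.1182]
flap_bar 0.64 [0.5462 0.2078 0.2226]
cap 0.93 [ 0.5723 -0.1762  0.0024]
cap 0.9 [ 0.5078 -0.2491 -0.0035]
cap 0.78 [ 6.615e-01 -1.821e-01 -5.000e-04]
photometer 0.67 [ 0.5958  0.083  -0.0012]
t 6.18 shift [0.0116 0.0009 0.0009] turn -0.1 op 0.039 F [ 0.8 -0.5 -0.7] 25.548594404244795
[0.56157615 0.05006155 0.42086958]
```

View pics/w4.png

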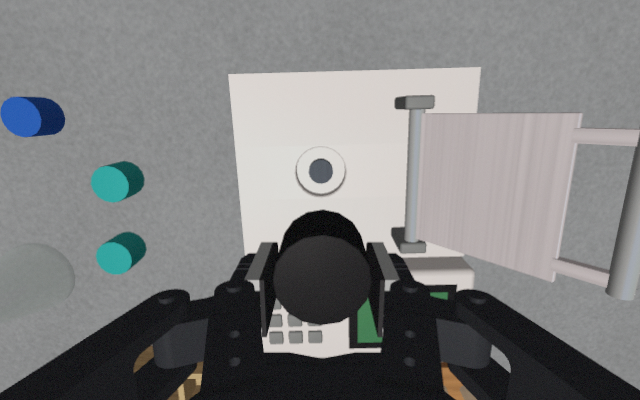

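The view shows the well's dark boss at (321,171), the deck corners at (229,74) and (480,67), the hinge at x≈415 and the flap back on its rest. I'll measure the boss precisely.

```bash
python3 - <<'E'
from h import *
p=snapshot("wrist");g=cv2.cvtColor(p["color"],cv2.COLOR_RGB2GRAY)
m=np.zeros_like(g);m[150:195,300:342]=(g[150:195,300:342]<110)
c,_=cv2.findContours(m,0,1);c=max(c,key=cv2.contourArea);e=cv2.fitEllipse(c);print(e,ray(p,*e[0],.082))
e2=[ray(p,e[0][0]+s*e[1][0]/2,e[0][1],.082) for s in(-1,1)];print("dia",e2[1]-e2[0])
a,b=ray(p,229,74,.085),ray(p,480,67,.085);print(a,b,np.degrees(np.arctan2(b[0]-a[0],b[1]-a[1])))
a,b=ray(p,415,104,.119),ray(p,410,240,.119);print("hinge",a,b)
for n in("scene","side"):
  snapshot(n)
  for l in["well","flap_hinge"]: print(n,l,[np.round(d["location"],4) for d in place_of(l,n)[:1]])
E
```

```text
((322.7474670410156, 170.7936248779297), (22.10607147216797, 23.216768264770508), 176.6561279296875) [0.55134331 0.05096263 0.082     ]
dia [4.27683258e-05 1.99735448e-02 0.00000000e+00]
[ 0.46920901 -0.02690755  0.085     ] [0.46427392 0.18109836 0.085     ] -1.359128441027276
hinge [0.49379406 0.12060006 0.119     ] [0.60365724 0.12398694 0.119     ]
scene well [array([0.5483, 0.0507, 0.0737])]
scene flap_hinge [array([0.5519, 0.1298, 0.1212])]
side well []
side flap_hinge [array([0.5483, 0.1257, 0.119 ])]
```

```bash

python3 -c "
from h import *
p=snapshot('wrist');print(ray(p,322,278,.267));goto([.551,.051,.28])"
python3 -m pendant '[{"tx":0.0105,"ty":0,"tz":0.03,"turn":0},{"tx":0.0105,"ty":0,"tz":0.06,"turn":0},{"tx":0.0105,"ty":0,"tz":0.09,"turn":0},{"tx":0.0105,"ty":0,"tz":0.12,"turn":0},{"tx":0.0105,"ty":0,"tz":0.138,"turn":0},{"tx":0.0105,"ty":0,"tz":0.138,"turn":0},{"tx":0.0105,"ty":0,"tz":0.138,"turn":0},{"tx":0.0105,"ty":0,"tz":0.138,"turn":0}]'
python3 - <<'E'
from h import *
p=snapshot("wrist");cv2.imwrite("pics/w5.png",p["color"][:,:,::-1]);goto([.551,.051,.261])
E
```

```text
[0.56062918 0.05092062 0.267     ]
t 6.58 shift [ 1.050e-02 -1.000e-04  1.407e-01] turn -0.0 op 0.0388 F [-0.1  0.4 -0.3] 25.54805236402899
clock: 7.25
ee_pos: [0.5517, 0.0513, 0.284]
eef_rot: [180.0, 0.1, 180.0]
contact_force: [-0.2, 0.9, -0.5]
opening: 0.0385
gripper_force: 25.5
t 7.3 shift [ 0.0009 -0.0003  0.0234] turn -0.0 op 0.0383 F [ 0.3  0.3 -0.6] 25.530321506084874
```

View pics/w5.png

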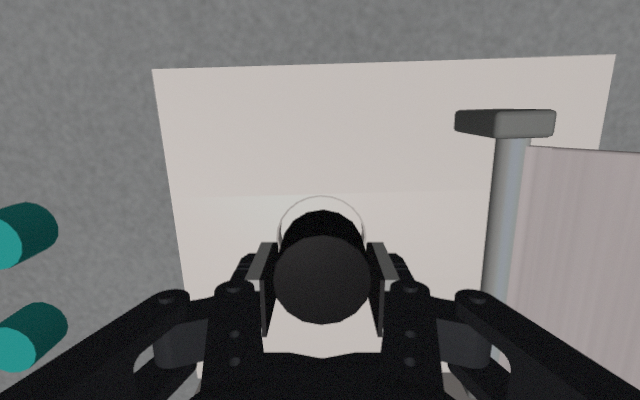

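The well's rim shows concentric around the held cap, at u≈321 with its top at v≈196. I'll lower the cap gently.

```bash

python3 -m pendant '[{"tx":0,"ty":0,"tz":0.004,"turn":0},{"tx":0,"ty":0,"tz":0.008,"turn":0},{"tx":0,"ty":0,"tz":0.012,"turn":0},{"tx":0,"ty":0,"tz":0.015,"turn":0},{"tx":0,"ty":0,"tz":0.018,"turn":0},{"tx":0,"ty":0,"tz":0.02,"turn":0},{"tx":0,"ty":0,"tz":0.02,"turn":0}]'; python3 -c "
from h import *
goto([.551,.051,.261])"
```

```text
clock: 7.88
ee_pos: [0.5508, 0.0511, 0.2622]
eef_rot: [-180.0, -0.1, 180.0]
contact_force: [0.6, -0.3, -0.8]
opening: 0.0386
gripper_force: 25.5
t 7.88 shift [-0.0002 -0.0001  0.0012] turn -0.0 op 0.0386 F [ 0.6 -0.3 -0.8] 25.530512791592628
```

Still free. I'll go on in 1 mm steps until it makes contact.

```bash

python3 -m pendant '[{"tx":0,"ty":0,"tz":0.001,"turn":0},{"tx":0,"ty":0,"tz":0.002,"turn":0},{"tx":0,"ty":0,"tz":0.002,"turn":0}]'; python3 -m pendant '[{"tx":0,"ty":0,"tz":0.001,"turn":0},{"tx":0,"ty":0,"tz":0.001,"turn":0},{"tx":0,"ty":0,"tz":0.001,"turn":0}]'
```

```text
clock: 8.13
ee_pos: [0.5511, 0.0512, 0.2611]
eef_rot: [180.0, 0.0, 180.0]
contact_force: [-1.4, -0.9, 3.3]
opening: 0.0387
gripper_force: 25.8
clock: 8.38
ee_pos: [0.5511, 0.0512, 0.261]
eef_rot: [180.0, 0.0, 180.0]
contact_force: [-5.1, 0.5, 15.5]
opening: 0.0385
gripper_force: 26.8
```

```bash

python3 -m pendant '[{"tx":0,"ty":0,"tz":-0.001,"turn":0},{"tx":0,"ty":0,"tz":-0.001,"turn":0},{"tx":0,"ty":0,"tz":-0.001,"turn":0},{"tx":0,"ty":0,"tz":-0.001,"turn":0}]' 0.4; python3 -m pendant '[{"tx":0,"ty":0,"tz":-0.01,"turn":0},{"tx":0,"ty":0,"tz":-0.03,"turn":0},{"tx":0,"ty":0,"tz":-0.07,"turn":0},{"tx":0,"ty":0,"tz":-0.11,"turn":0},{"tx":-0.01,"ty":0,"tz":-0.15,"turn":0},{"tx":-0.02,"ty":0,"tz":-0.16,"turn":0},{"tx":-0.02,"ty":0,"tz":-0.16,"turn":0},{"tx":-0.02,"ty":0,"tz":-0.16,"turn":0}]'
python3 - <<'E'
from h import *
p=snapshot("wrist");cv2.imwrite("pics/w6.png",p["color"][:,:,::-1])
for l in ["cap","well","flap_hinge","flap_bar"]:
  for d in place_of(l,"wrist")[:2]: print(l,round(d["score"],2),np.round(d["location"],4))
goto([.55,.211,.41])
E
```

```text
clock: 8.72
ee_pos: [0.551, 0.0512, 0.2606]
eef_rot: [180.0, -0.0, 180.0]
contact_force: [-0.6, 0.3, 0.3]
opening: 0.0596
gripper_force: 0.0
clock: 9.38
ee_pos: [0.571, 0.0511, 0.4215]
eef_rot: [180.0, 0.1, 180.0]
contact_force: [-0.2, -0.1, -1.3]
opening: 0.0598
gripper_force: 0.0
cap 0.91 [0.5506 0.0516 0.0733]
cap 0.77 [ 0.5728 -0.1736  0.0022]
flap_hinge 0.95 [0.5529 0.1289 0.1198]
t 9.63 shift [0.0203 0.1599 0.0093] turn -0.0 op 0.0599 F [0.3 0.2 0.5] 0.0
```

View pics/w6.png

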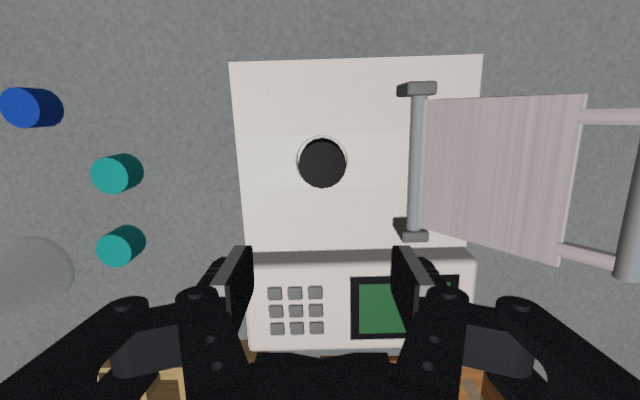

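The cap (black disc, 322,163) sits centred in the well, and the network gives its rim height as 0.073. Next is the bar.

```bash

python3 -m pendant '[{"tx":0.004,"ty":0.02,"tz":-0.02,"turn":-1.4},{"tx":0.012,"ty":0.06,"tz":-0.03,"turn":-1.4},{"tx":0.012,"ty":0.1,"tz":-0.03,"turn":-1.4},{"tx":0.012,"ty":0.14,"tz":-0.03,"turn":-1.4},{"tx":0.012,"ty":0.16,"tz":-0.03,"turn":-1.4},{"tx":0.012,"ty":0.16,"tz":-0.03,"turn":-1.4},{"tx":0.012,"ty":0.16,"tz":-0.03,"turn":-1.4}]' 0
python3 - <<'E'
from h import *
p=snapshot("wrist");cv2.imwrite("pics/w7.png",p["color"][:,:,::-1])
for l in ["well","flap_hinge","flap_bar"]:
  for d in place_of(l,"wrist")[:2]: print(l,round(d["score"],2),np.round(d["location"],4))
goto([.547,.211,.382],-178.6)
E
```

```text
clock: 10.22
ee_pos: [0.5586, 0.2121, 0.4497]
eef_rot: [-180.0, -0.1, -178.5]
contact_force: [1.3, 0.6, 0.0]
opening: 0.0426
gripper_force: 0.0
flap_hinge 0.88 [0.5477 0.1235 0.1212]
flap_bar 0.89 [0.5477 0.2147 0.2254]
t 10.42 shift [0.012  0.0013 0.0684] turn -0.1 op 0.0427 F [ 0.2 -0.2 -0.7] 0.0
```

View pics/w7.png

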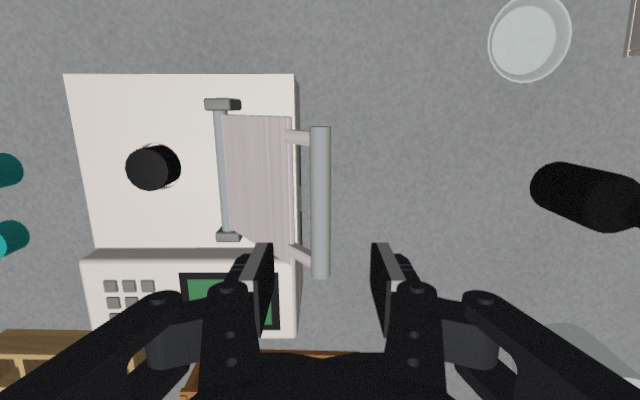

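The bar runs vertically at u≈320, from v 126 to 277, centred between the fingers. The panel edge is at u≈292. I'll descend with the fingers at 42 mm and then close.

```bash

python3 -m pendant '[{"tx":0.005,"ty":0,"tz":0.0,"turn":0},{"tx":0.011,"ty":0,"tz":0.015,"turn":0},{"tx":0.011,"ty":0,"tz":0.03,"turn":0},{"tx":0.011,"ty":0,"tz":0.045,"turn":0},{"tx":0.011,"ty":0,"tz":0.06,"turn":0},{"tx":0.011,"ty":0,"tz":0.067,"turn":0},{"tx":0.011,"ty":0,"tz":0.067,"turn":0}]' 
python3 -m pendant '[{"tx":0,"ty":0,"tz":0,"turn":0},{"tx":0,"ty":0,"tz":0,"turn":0},{"tx":0,"ty":0,"tz":0,"turn":0},{"tx":0,"ty":0,"tz":0,"turn":0},{"tx":0,"ty":0,"tz":0,"turn":0},{"tx":0,"ty":0,"tz":0,"turn":0}]' -1 30
```

```text
clock: 11.0
ee_pos: [0.5475, 0.2101, 0.3822]
eef_rot: [-179.9, -0.2, -178.7]
contact_force: [-0.3, -0.6, 0.5]
opening: 0.0428
gripper_force: 0.0
clock: 11.5
ee_pos: [0.5484, 0.2108, 0.3848]
eef_rot: [180.0, 0.1, -178.6]
contact_force: [-0.1, -3.6, 5.1]
opening: 0.0107
gripper_force: 29.5
```

```bash

python3 -m pendant '[{"tx":0,"ty":-0.0054,"tz":-0.0041,"turn":0},{"tx":0,"ty":-0.0109,"tz":-0.0079,"turn":0},{"tx":0,"ty":-0.0167,"tz":-0.0115,"turn":0},{"tx":0,"ty":-0.0226,"tz":-0.0147,"turn":0},{"tx":0,"ty":-0.0286,"tz":-0.0177,"turn":0},{"tx":0,"ty":-0.0348,"tz":-0.0204,"turn":0},{"tx":0,"ty":-0.0412,"tz":-0.0227,"turn":0},{"tx":0,"ty":-0.0476,"tz":-0.0247,"turn":0}]'
python3 -c "
from h import *
goto([.547,.126,.414],-178.6)
snapshot('scene')
for l in ['flap_bar','flap_hinge']:
  for d in place_of(l,'scene')[:2]: print(l,round(d['score'],2),np.round(d['location'],4))"
```

```text
clock: 12.17
ee_pos: [0.5496, 0.1627, 0.4097]
eef_rot: [180.0, 0.1, -178.6]
contact_force: [1.3, 2.6, 5.6]
opening: 0.0109
gripper_force: 29.6
t 12.17 shift [ 0.0035 -0.0366 -0.0044] turn -0.0 op 0.0109 F [1.3 2.6 5.6] 29.600505530834198
flap_bar 0.54 [0.5539 0.163  0.2519]
flap_hinge 0.56 [0.5527 0.1278 0.1176]
```

```bash

python3 -m pendant '[{"tx":0,"ty":-0.0065,"tz":-0.0017,"turn":0},{"tx":0,"ty":-0.0131,"tz":-0.003,"turn":0},{"tx":0,"ty":-0.0198,"tz":-0.0041,"turn":0},{"tx":0,"ty":-0.0265,"tz":-0.0048,"turn":0},{"tx":0,"ty":-0.0333,"tz":-0.0051,"turn":0},{"tx":0,"ty":-0.037,"tz":-0.0052,"turn":0},{"tx":0,"ty":-0.037,"tz":-0.0052,"turn":0},{"tx":0,"ty":-0.037,"tz":-0.0052,"turn":0}]'
python3 - <<'E'
from h import *
goto([.547,.126,.414],-178.6)
for c in ["scene","side","wrist"]:
  p=snapshot(c)
  if c!="wrist": cv2.imwrite(f"pics/{c}9.png",cv2.resize(p["color"][60:260,200:520,::-1],None,fx=2,fy=2))
  for l in ['flap_bar','flap_hinge','cap','well']:
    for d in place_of(l,c)[:1]: print(c,l,round(d['score'],2),np.round(d['location'],4))
E
```

```text
clock: 12.98
ee_pos: [0.5506, 0.1254, 0.4148]
eef_rot: [-180.0, 0.1, -178.7]
contact_force: [1.9, -0.8, 7.2]
opening: 0.0102
gripper_force: 29.8
t 12.98 shift [0.0036 0.0007 0.0008] turn -0.1 op 0.0102 F [ 1.9 -0.8  7.2] 29.76977437734604
scene flap_bar 0.55 [0.5503 0.1274 0.2534]
scene flap_hinge 0.71 [0.5477 0.126  0.1232]
scene cap 0.8 [0.5519 0.0532 0.0704]
scene well 0.93 [0.549  0.0514 0.0774]
side flap_bar 0.65 [0.5519 0.1247 0.2549]
side flap_hinge 0.63 [0.5495 0.1279 0.118 ]
side cap 0.73 [ 0.5718 -0.1708  0.0007]
side well 0.92 [0.5506 0.0507 0.074 ]
wrist flap_bar 0.88 [0.5512 0.1286 0.2512]
wrist cap 0.76 [0.5496 0.0531 0.0693]
```

View pics/side9.png

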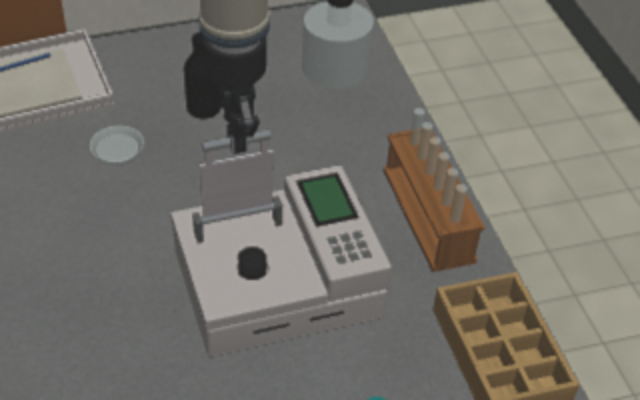

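The flap stands upright with the gripper on its bar at (237,142), and the cap is seated at (252,263). I'll settle and hand in.

```bash

python3 -m pendant '[{"tx":0,"ty":0,"tz":0,"turn":0},{"tx":0,"ty":0,"tz":0,"turn":0},{"tx":0,"ty":0,"tz":0,"turn":0},{"tx":0,"ty":0,"tz":0,"turn":0}]'; python3 -c "
from plant import *
print(close_job())"
```

```text
clock: 14.07
ee_pos: [0.5506, 0.1257, 0.4148]
eef_rot: [-180.0, 0.1, -178.6]
contact_force: [3.1, 0.2, 7.3]
opening: 0.0104
gripper_force: 29.8
the job is handed in; nothing more can be done
None
```

The job is handed in at 14.1 s: the black cap sits rim down and home in the well, and the gripper is holding the flap's bar still at its balance point with about 30 N; no verdict came back, and the flap's angle is judged from the cameras and the tool pose.

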